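# Sort two plaster moulds by tag: dry one on edge, reject the other

## Robot

A 7-joint arm with a two-finger parallel gripper is mounted at the origin on the work surface. World frame = base frame: x ahead of the robot, y to its left, z up, the work surface at z = 0. Lengths are in m, angles in rad, forces in N, time in s.
With the tool pointing down it reaches from about 0.425 to 1.025 m from the base axis. Payload 9.4 kg.
Tool frame: the origin (TCP) lies at the very end of the fingers, on their centre line; the grasp point (between the pads) lies 19 mm behind it; z points along the fingers, y is the line along which they close (so a half turn about z gives the same grasp; the last joint's range is limited). The gripper opens to 93 mm and grips with 3 to 60 N. Pads are 15 mm wide; open, the fingers measure 128 mm over their backs; the gripper's body (75 mm by 188 mm) begins 65 mm behind the grasp point.
Start: joints at [-1.397, 0.599, -0.003, 1.599, 0.002, 0.943, -0.08], TCP at [0.18, 0.702, 0.219] pointing down, gripper open.
Joint ranges: [-2.57, 2.57], [-0.35, 1.97], [-1.29, 1.29], [0.11, 2.56], [-1.05, 4.19], [0.11, 1.86], [-2.63, 2.63]. Speed limits (rad/s): [2.22, 2.22, 3.01, 3.01, 3.14, 3.14, 3.14].

## Interface

Orientations are given as [roll, pitch, yaw] about the fixed x, y, z axes, in that order (R = Rz(yaw) Ry(pitch) Rx(roll)).
In Python, from cell import env, eyes, workorder gives the robot as it stands. The module is installed in compiled form; this text tells all that it offers.
- The arm moves only by the tool jog_arm, never from a script. Its argument "plan" is a list that holds one entry, the list of rows, each a list of 7 numbers: the turn, a rotation vector about the world's x, y, z each as a share of 1.5 rad, from -1 to 1, then the shift along the world's x, y, z each as a share of 0.3 m, from -1 to 1, then the closure, from -1 (fully open) to 1 (shut). In form: [[[rx, ry, rz, x, y, z, grip], ...]]. A call has 1 to 12 rows; each row is the pose to reach, as a shift and turn from the pose commanded when the call began; what a row does not reach only later rows make up. A row lasts 1/8 s, in which the tool goes at most 62.5 mm and 10.7 degrees, less where a joint would pass 70% of its speed; a pose out of reach is approached as far as the arm can. A call with a number of a shift or a turn outside -1 to 1 is refused whole. A call with a gripper value outside its range is refused whole. The fingers move at their own pace and stop on an object; "newtons" is the grip in N (left out, the last holds). Time passes only in rows, so rows that repeat a pose let the fingers close. It gives the time, the measured TCP pose, the force, the opening and the grip force at its end, in the units of the state.
- env.sense(): the state, without advancing time (a new reading comes with each control period).
- eyes.grab_frame(name): name is "side" or "top" or "wrist"; returns the picture (420x560x3 uint8, red, green, blue); there is no depth.
- eyes.camera_model(name): a dict with "intrinsics" (3x3 intrinsics, pixels), "cam_to_world" (4x4, takes a point from camera to world coordinates). Camera axes: x right, y up, looking along -z (the intrinsics and any distortion apply to the point x, -y, -z); pixel columns grow to the right and rows downward; lengths in m; the calibration is good to about 2 mm. A picture is of the moment at which its call begins: read the wrist's pose just before it. camera_model takes no time and is no camera call; for the wrist camera it gives the pose at the moment of the call.
- workorder.job_done(): hands the job in; it is judged then, once.
The state is a dict: "time_s": time; "q": joint angles; "joint_velocities": joint speeds; "tau": joint torques, N m; "eef_pos": TCP position; "orientation": TCP orientation; "wrist_force": force on the tool from outside, world axes, zero at the start; "wrist_torque": the same for the moment, N m; "gripper_width": finger opening in m; "grasp_force": force on a finger pad.
Only numpy, scipy, OpenCV 4.12 (cv2) and the standard library are available. Lean on these libraries where they do the work, as an engineer would, in place of code of your own. Each camera call takes 0.05 s, during which the arm holds its last target. There are 200 camera calls.

## Task

Sort the two plaster casting moulds by their painted tags: lay the red-tagged one flat inside the red reject tray, and stand the green-tagged one on its long narrow edge in the groove between the green rails of the drying rack, not sticking out past the rails' ends. To turn the green one up, lay it in the wooden V rest, leaning at about 45 degrees, let go of it there and take it afresh across its thickness. Set the moulds down gently, never dropping them, and do not push the teapot, the plaster ring or the brush jar about.

Things in the scene. Friction and masses are not known exactly. Their poses are not given: they have to be found in the camera images.
- mould_green: two-part plaster mould, off-white block 120 (x, length) x 60 (y, width) x 36 (z, thickness) mm, about 0.3 kg, two black straps, dark seam at half thickness; a green tag, 44 x 34 mm, painted on its broad +z face marks it as passed. Origin: centre of the broad -z face. At the start it lies flat on the table, tag (and z) up
- mould_green_mid (a point): centre of the green-tagged mould, 18 mm above its origin along its z; axes as the mould's
- mould_red: two-part plaster mould, off-white block 120 (x, length) x 60 (y, width) x 36 (z, thickness) mm, about 0.3 kg, two black straps, dark seam at half thickness; a red tag, 44 x 34 mm, painted on its broad +z face marks it as rejected. Origin: centre of the broad -z face. At the start it lies flat on the table, tag (and z) up
- mould_red_mid (a point): centre of the red-tagged mould, 18 mm above its origin along its z; axes as the mould's
- v_rest: fixed dark wooden rest: two V saddles 14 mm thick with a clear gap of 74 mm between them for the fingers, on a base 120 (x) x 100 (y) x 12 mm. The sides of each V rise at 45 degrees towards +y and -y, 52 mm long, up to 82 mm above the table. Origin: centre of the underside; x along the bottom line of the Vs, z up
- v_line (a point): midpoint of the bottom line of the V rest, 45 mm above the table; x along that line, z up. A mould lying fully in the V has one long edge on this line, one broad face on one side of the V and one narrow long face on the other
- rack: fixed drying rack: wooden base 190 (x) x 100 (y) x 12 mm with two green rails, 170 mm long, 14 mm thick, rising 18 mm above the base, and a groove 44 mm wide between them along x. Origin: centre of the underside; z up
- groove (a point): centre of the groove's floor, 12 mm above the table; x along the groove, z up. A mould standing on edge in it has its centre 30 mm above this point
- tray: fixed red reject tray, open box 200 (x) x 140 (y) x 30 mm, walls and floor 5 mm. Origin: centre of the underside; z up
- tray_floor (a point): centre of the tray's inner floor, 5 mm above the table; axes as the tray's
- teapot: bystander: white unglazed teapot, 104 mm across, 114 mm high, spout to +x and handle to -x reaching about 85 mm out; origin: centre of the foot
- chuck: bystander: off-white plaster ring, 110 mm across, 45 mm high; origin: centre of the underside
- jar: bystander: blue jar of brushes, 72 mm across, 90 mm high, brushes up to 170 mm; origin: centre of the underside
Things that resemble listed ones, but are neither listed nor needed, are in the scene too. Several things have the shape of the v_rest; the one meant has the colours described above. What is shaped like the mould_green but turquoise is not meant.

How it is judged:
On the way:
1. the green-tagged mould lies leaning in the V rest, let go (x of mould_green_mid in the frame of v_line between -0.03 and 0.03 m and distance between mould_green_mid and v_line below 0.05 m and angle between mould_green's own x axis and vertical between 1.4 and 1.74 rad and angle between the z axis of mould_green and the z axis of v_rest, either way round between 0.6 and 0.97 rad and contact force between the fingers and mould_green below 0.1 N and linear speed of mould_green below 0.03 m/s), for 0.2 s.
At the end, for the whole second after the job is handed in: Green mould on a long edge on the groove's floor (centre within 8 mm across, 27 mm along, 5 mm in height; upright within 0.12 rad, along it within 0.15 rad); red mould flat (0.1 rad) on the tray's floor (centre within 70 mm along, 50 mm across of its middle); both released, at rest (x of mould_green_mid in the frame of groove between -0.027 and 0.027 m and y of mould_green_mid in the frame of groove between -0.008 and 0.008 m and z of mould_green_mid in the frame of groove between 0.025 and 0.035 m and angle between the y axis of mould_green and the z axis of rack, either way round below 0.12 rad and angle between the x axis of mould_green and the x axis of rack, either way round below 0.15 rad and x of mould_red_mid in the frame of tray_floor between -0.07 and 0.07 m and y of mould_red_mid in the frame of tray_floor between -0.05 and 0.05 m and z of mould_red_mid in the frame of tray_floor between 0.013 and 0.023 m and angle between the z axis of mould_red and the z axis of tray, either way round below 0.1 rad and linear speed of each of mould_green, mould_red below 0.02 m/s and contact force between the fingers and mould_green below 0.1 N and contact force between the fingers and mould_red below 0.1 N); the robot touches nothing.
It fails at once if the green mould is dropped or knocked over (moves faster than 0.5 m/s with no finger on it) (contact force between the fingers and mould_green below 0.2 N and linear speed of mould_green above 0.5 m/s).
It fails at once if the red mould is dropped or knocked over (moves faster than 0.5 m/s with no finger on it) (contact force between the fingers and mould_red below 0.2 N and linear speed of mould_red above 0.5 m/s).
It fails at once if the teapot is pushed aside (more than 20 mm) (distance of teapot from where it was at the start of the episode above 0.02 m).
It fails at once if the plaster ring is pushed aside (more than 20 mm) (distance of chuck from where it was at the start of the episode above 0.02 m).
It fails at once if the brush jar is pushed aside (more than 20 mm) (distance of jar from where it was at the start of the episode above 0.02 m).
It also fails if it takes over 64 s, if anything falls off the work surface, if the arm or the gripper's body presses on something with over 40 N, if the wrist force passes 120 N, or if a joint passes its speed limit or range.

## Working session

There is one attempt and no reset: what is moved stays moved. The work goes in short steps, Python scripts to look and compute and a tool call to move; the robot and the scene stay as the last step left them, time stands still between calls to the robot, and variables do not carry over. Pictures are saved under pics/ and viewed, at most 10 in all, crops included, and the job is handed in when it is done.

Besides the shell and the picture viewer there is one more tool, called after "Emit:" as name(argument=value, ...), one argument or row to a line, values as JSON. jog_arm: Moves the arm, as the interface text tells. Its arguments: {"type":"object","properties":{"plan":{"type":"array","items":{"type":"array","items":{"type":"array","items":{"type":"number","minimum":-1,"maximum":1}}}},"newtons":{"type":"number"}},"required":["plan"]}

```bash
mkdir -p pics
cat > h.py <<'E'
import numpy as np, cv2, json
from cell import env, eyes, workorder
def save(cam,fn):
    im=eyes.grab_frame(cam); cv2.imwrite('pics/'+fn,im[:,:,::-1]); return im
def px2w(cam,uv,z,m=None):
    m=m or eyes.camera_model(cam); K=np.array(m['intrinsics']);T=np.array(m['cam_to_world'])
    out=[]
    for u,v in uv:
        d=np.linalg.solve(K,[u,v,1.]); d=T[:3,:3]@(d*[1,-1,-1]); o=T[:3,3]
        out.append(o+d*(z-o[2])/d[2])
    return np.array(out)
def w2px(cam,P,m=None):
    m=m or eyes.camera_model(cam); K=np.array(m['intrinsics']);T=np.array(m['cam_to_world'])
    c=(np.atleast_2d(P)-T[:3,3])@T[:3,:3]*[1,-1,-1]; p=c@K.T; return p[:,:2]/p[:,2:]
E
python3 - <<'E'
from h import *
print(env.sense())
for c in('top','side'):
    im=save(c,c+'0.png'); m=eyes.camera_model(c); print(c,m)
a=cv2.imread('pics/top0.png');b=cv2.imread('pics/side0.png')
cv2.imwrite('pics/top0b.png',cv2.resize(a,(800,600),interpolation=cv2.INTER_CUBIC))
cv2.imwrite('pics/side0b.png',cv2.resize(b,(800,600),interpolation=cv2.INTER_CUBIC))
E
```

```text
{'time_s': 0.0, 'q': array([-1.39668483,  0.60014133, -0.00254178,  1.60010671,  0.00185099,
        0.94288228, -0.07979238]), 'joint_velocities': array([-1.82261968e-03,  2.75471364e-05,  1.72570291e-03, -1.53627373e-03,
       -9.30468526e-04,  1.96503882e-04, -6.81450334e-04]), 'tau': array([-1.37465035e-03, -7.65085530e+01,  1.49687279e+00, -2.52357495e+01,
       -5.24409022e-02,  1.68166979e-02,  1.47438550e-04]), 'eef_pos': array([0.17985168, 0.70185072, 0.21775656]), 'orientation': array([-3.14006697e+00,  1.82948485e-04,  2.89087616e+00]), 'wrist_force': array([-0.52058223,  0.36351892, -0.06924657]), 'wrist_torque': array([-0.01487354,  0.042554  ,  0.01907832]), 'grasp_force': 0.0, 'gripper_width': 0.09307167048691499}
top {'intrinsics': array([[459.20640768,   0.        , 275.808759  ],
       [  0.        , 459.20640768, 205.54651225],
       [  0.        ,   0.        ,   1.        ]]), 'cam_to_world': array([[ 0.00368181,  0.99384011, -0.1107623 ,  0.45581644],
       [-0.99995384,  0.00267595, -0.00922853,  0.00795938],
       [-0.00887529,  0.11079116,  0.99380408,  1.17113106],
       [ 0.        ,  0.        ,  0.        ,  1.        ]])}
side {'intrinsics': array([[434.10711631,   0.        , 274.76150065],
       [  0.        , 434.10711631, 210.04138221],
       [  0.        ,   0.        ,   1.        ]]), 'cam_to_world': array([[-0.99946758, -0.03242313,  0.00364519,  0.55937328],
       [ 0.02564174, -0.71147614,  0.70224227,  0.73127054],
       [-0.02017543,  0.70196186,  0.71192872,  0.81322311],
       [ 0.        ,  0.        ,  0.        ,  1.        ]])}
```

View pics/top0b.png

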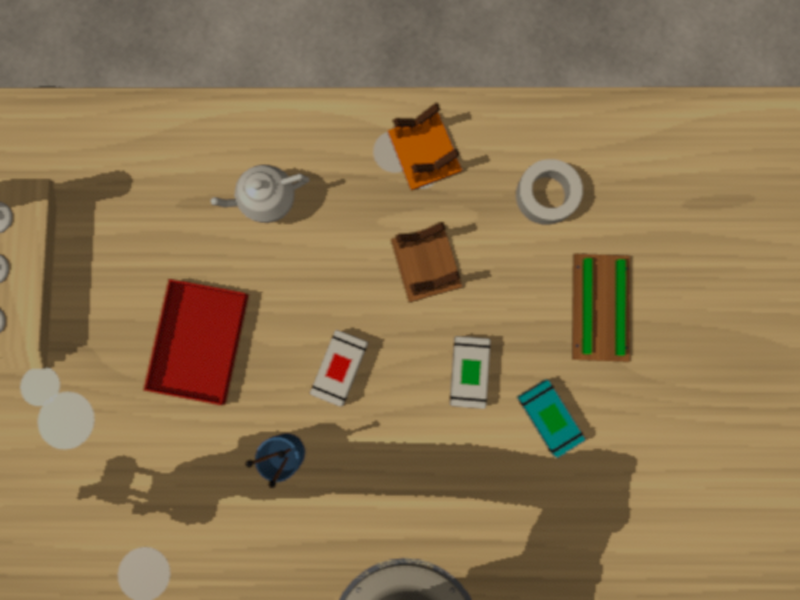

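View pics/side0b.png

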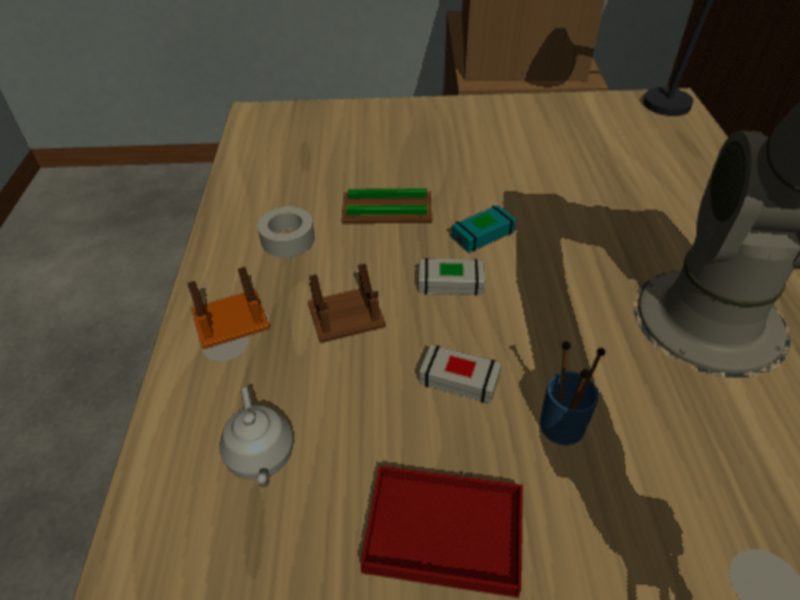

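The top picture shows the red mould at (340,368), the green mould at (470,372) and the tray at (197,342). The rack is at (602,307), the teapot at (265,192), the ring at (550,190) and the jar at (280,458). Two items are V-rest shaped: an orange one at (425,150) and a brown one at (427,262). The brown one fits "dark wooden". The turquoise block at (551,417) is a decoy. I'll confirm this with an enlarged crop.

Run:
```python
from h import *
a=cv2.imread('pics/top0.png')
cv2.imwrite('pics/crop1.png',cv2.resize(a[150:300,255:455],(800,600),interpolation=cv2.INTER_CUBIC))
hsv=cv2.cvtColor(a,cv2.COLOR_BGR2HSV)
def blobs(mask,z,name,mn=60):
    n,l,s,c=cv2.connectedComponentsWithStats(mask.astype(np.uint8))
    for i in range(1,n):
        if s[i,4]<mn: continue
        cn=max(cv2.findContours((l==i).astype(np.uint8),0,2)[0],key=cv2.contourArea)
        r=cv2.minAreaRect(cn); b=cv2.boxPoints(r)
        w=px2w('top',b,z); cc=px2w('top',[c[i]],z)[0]
        e=[w[1]-w[0],w[2]-w[1]]; e.sort(key=np.linalg.norm)
        print(name,s[i,4],'px',c[i].round(1),'w',cc.round(4),'rectc',w.mean(0).round(4)[:2],'size',[round(np.linalg.norm(x),4) for x in e],'ang long',np.degrees(np.arctan2(e[1][1],e[1][0])).round(1))
H,S,V=hsv[...,0],hsv[...,1],hsv[...,2]
blobs(((H<8)|(H>172))&(S>180)&(V>60),0.03,'red')
blobs((H>50)&(H<70)&(S>180)&(V>40),0.033,'green')
blobs((S<60)&(V>120)&(np.arange(420)[:,None]>225)&(np.arange(420)[:,None]<290)&(np.arange(560)>200)&(np.arange(560)<360),0.036,'white')
```

```text
red 4551 px [137.2 239. ] w [0.4983 0.363  0.03  ] rectc [0.4999 0.3636] size [np.float64(0.1459), np.float64(0.2)] ang long -9.5
red 188 px [236.4 257.2] w [0.4544 0.1156 0.03  ] rectc [0.4545 0.1156] size [np.float64(0.0286), np.float64(0.0392)] ang long -21.2
green 399 px [410.8 213.8] w [ 0.563  -0.3166  0.033 ] rectc [ 0.5631 -0.3172] size [np.float64(0.015), np.float64(0.1646)] ang long 178.3
green 460 px [434.  214.9] w [ 0.5604 -0.374   0.033 ] rectc [ 0.5608 -0.374 ] size [np.float64(0.015), np.float64(0.1645)] ang long 178.0
green 172 px [329.2 260.1] w [ 0.448  -0.1133  0.033 ] rectc [ 0.4481 -0.1131] size [np.float64(0.0268), np.float64(0.0383)] ang long -4.9
green 187 px [386.6 292.8] w [ 0.3695 -0.2523  0.033 ] rectc [ 0.3698 -0.2525] size [np.float64(0.0282), np.float64(0.0388)] ang long -149.7
white 100 px [245.  236.8] w [0.5045 0.0944 0.036 ] rectc [0.5049 0.095 ] size [np.float64(0.0105), np.float64(0.058)] ang long -111.5
white 552 px [236.6 257.4] w [0.4537 0.1145 0.036 ] rectc [0.4542 0.1147] size [np.float64(0.0588), np.float64(0.0857)] ang long -21.1
white 97 px [330.4 238. ] w [ 0.5022 -0.1163  0.036 ] rectc [ 0.5022 -0.1166] size [np.float64(0.0098), np.float64(0.0567)] ang long -89.8
white 611 px [328.7 260.2] w [ 0.4478 -0.1117  0.036 ] rectc [ 0.4483 -0.1119] size [np.float64(0.0605), np.float64(0.0861)] ang long -4.2
white 96 px [228.2 277.8] w [0.4042 0.1344 0.036 ] rectc [0.4041 0.1342] size [np.float64(0.0094), np.float64(0.0584)] ang long -111.3
white 99 px [327.5 282.3] w [ 0.3942 -0.1082  0.036 ] rectc [ 0.3942 -0.1082] size [np.float64(0.0098), np.float64(0.0566)] ang long -94.5
```

View pics/crop1.png

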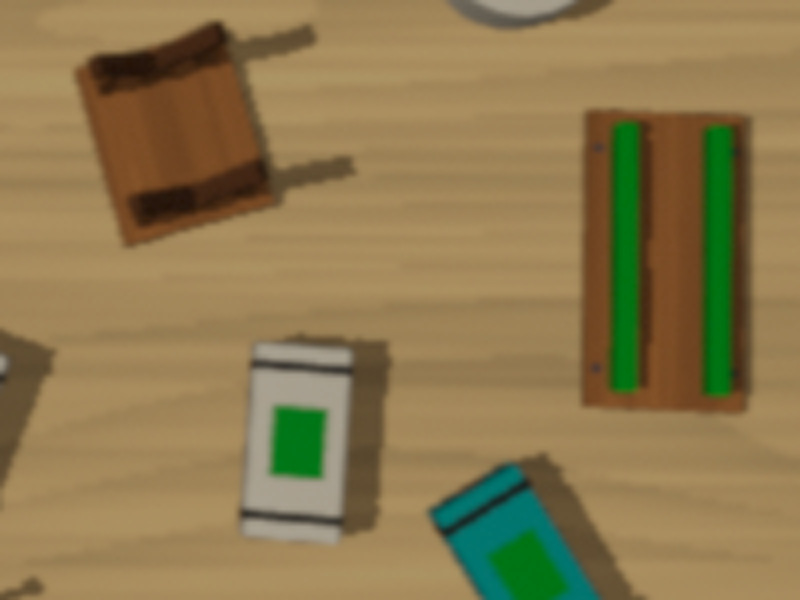

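The crop confirms the brown rest, with base corners at (78,72), (127,244), (276,203) and (225,28). The orange one is rejected. The white mould with the green tag is at (298,440), the turquoise one at (525,560) and the rack rails at (625,255) and (718,260).

```bash
cat >> h.py <<'E'
from scipy.spatial.transform import Rotation as Ro
def Rtool(yd, tilt=0):
    """tool down with its y axis at world angle yd (deg); tilt (deg) then about the axis perpendicular (world dir yd-90)"""
    y=np.array([np.cos(np.radians(yd)),np.sin(np.radians(yd)),0]); z=np.array([0,0,-1.]); x=np.cross(y,z)
    R=Ro.from_matrix(np.c_[x,y,z]); ax=np.array([y[1],-y[0],0])
    return Ro.from_rotvec(ax*np.radians(tilt))*R
def row(pos,R):
    s=env.sense(); R0=Ro.from_euler('xyz',s['orientation'])
    rv=(R*R0.inv()).as_rotvec()/1.5; d=(np.array(pos)-s['eef_pos'])/0.3
    print('row',rv.round(3),d.round(3),'t',round(s['time_s'],2))
E
python3 - <<'E'
from h import *
p=np.array([[78,72],[127,244],[276,203],[225,28]])/4+[255,150]-.375
w=px2w('top',p,0.012); print(w.round(4)); print('rest c',w.mean(0), 'edges',[ (np.linalg.norm(w[i]-w[i-1]).round(4), np.degrees(np.arctan2(*(w[i]-w[i-1])[1::-1])).round(1)) for i in range(4)])
p=np.array([[410.8,213.8],[434,214.9]]); w=px2w('top',p,0.03); print('rack',w.mean(0))
p=np.array([[165,280],[248,294],[226,404],[145,390]])*.7-.15; w=px2w('top',p,.03); print('tray',w.round(4),w.mean(0))
print('green/red top rect centre from strap ends', px2w('top',[[(330.4+327.5)/2,(238+282.3)/2],[(245+228.2)/2,(236.8+277.8)/2]],.036))
row([.454,.1145,.12],Rtool(68.8))
E
```

```text
[[ 0.6828  0.0234  0.012 ]
 [ 0.5721 -0.0081  0.012 ]
 [ 0.5986 -0.1027  0.012 ]
 [ 0.7117 -0.0709  0.012 ]]
rest c [ 0.64129274 -0.0395841   0.012     ] edges [(np.float64(0.0986), np.float64(107.0)), (np.float64(0.1151), np.float64(-164.1)), (np.float64(0.0982), np.float64(-74.4)), (np.float64(0.1175), np.float64(15.7))]
rack [ 0.5619419  -0.34626013  0.03      ]
tray [[0.6064 0.4221 0.03  ]
 [0.582  0.275  0.03  ]
 [0.3914 0.3076 0.03  ]
 [0.4147 0.4486 0.03  ]] [0.49863093 0.36332203 0.03      ]
green/red top rect centre from strap ends [[ 0.44794766 -0.11231931  0.036     ]
 [ 0.45405555  0.11442088  0.036     ]]
row [ 0.001 -0.    -0.08 ] [ 0.914 -1.958 -0.326] t 0.1
```

Emit:
jog_arm(
  plan=[
    [[0, 0, -0.08, 0.914, -1, 0, -1], [0, 0, -0.08, 0.914, -1, 0, -1], [0, 0, -0.08, 0.914, -1, 0, -1], [0, 0, -0.08, 0.914, -1, 0, -1], [0, 0, -0.08, 0.914, -1, 0, -1], [0, 0, -0.08, 0.914, -1, 0, -1], [0, 0, -0.08, 0.914, -1, 0, -1], [0, 0, -0.08, 0.914, -1, 0, -1]],
  ],
)

```text
time_s: 1.1
eef_pos: [0.4562, 0.3994, 0.2185]
orientation: [-3.141, 0.001, 2.766]
wrist_force: [-0.8, 0.0, 0.5]
gripper_width: 0.093
grasp_force: 0.0
```

Emit:
jog_arm(
  plan=[
    [[0, 0, 0, 0, -0.958, 0, -1], [0, 0, 0, 0, -0.958, 0, -1], [0, 0, 0, 0, -0.958, 0, -1], [0, 0, 0, 0, -0.958, 0, -1], [0, 0, 0, 0, -0.958, -0.1, -1], [0, 0, 0, 0, -0.958, -0.326, -1], [0, 0, 0, 0, -0.958, -0.326, -1], [0, 0, 0, 0, -0.958, -0.326, -1]],
  ],
)

```text
time_s: 2.1
eef_pos: [0.4541, 0.1161, 0.1214]
orientation: [-3.141, -0.001, 2.773]
wrist_force: [0.2, 0.3, -0.1]
gripper_width: 0.0929
grasp_force: 0.0
```

Run:
```python
from h import *
s=env.sense(); print(s['eef_pos'],s['orientation'],s['q'].round(2))
m=eyes.camera_model('wrist'); im=save('wrist','w1.png'); print(m)
h=np.array([[60,30],[-60,30],[-60,-30],[60,-30]])/1000
a=np.radians(-21.2); R=np.array([[np.cos(a),-np.sin(a)],[np.sin(a),np.cos(a)]])
P=np.c_[h@R.T+[.4541,.1144],np.full(4,.036)]
q=w2px('wrist',P,m); print(q.round(1)); b=im[:,:,::-1].copy(); cv2.polylines(b,[q.round().astype(int)],True,(255,0,255),1); cv2.imwrite('pics/w1o.png',b)
row([.454,.1145,.006],Rtool(68.8))
```

```text
[0.45410586 0.11609215 0.12138001] [-3.14138101e+00 -7.91330345e-04  2.77255699e+00] [-0.4   0.46  0.04  2.27 -0.04  0.42  0.88]
{'intrinsics': array([[292.10606536,   0.        , 277.90446391],
       [  0.        , 292.10606536, 214.34410385],
       [  0.        ,   0.        ,   1.        ]]), 'cam_to_world': array([[ 3.60066337e-01, -9.06181297e-01, -2.21782980e-01,
         3.93582605e-01],
       [ 9.32926703e-01,  3.49736690e-01,  8.56271885e-02,
         1.39786831e-01],
       [-2.81112216e-05, -2.37738733e-01,  9.71329138e-01,
         2.88086139e-01],
       [ 0.00000000e+00,  0.00000000e+00,  0.00000000e+00,
         1.00000000e+00]])}
[[307.7 280.4]
 [311.4 149.8]
 [240.2 149.6]
 [243.9 280.3]]
row [-0.     0.001 -0.001] [-0.002 -0.006 -0.387] t 2.15
```

View pics/w1o.png

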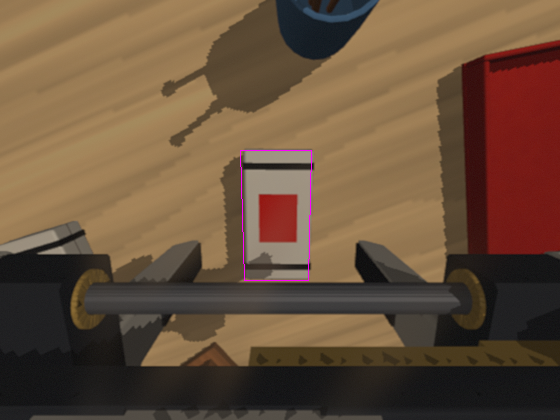

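The wrist overlay fits the red mould's outline, corners (242,150) to (309,281), to about 1 px. I'll grasp it now.

Emit:
jog_arm(
  plan=[
    [[0, 0, 0, 0, -0.005, -0.2, -1], [0, 0, 0, 0, -0.005, -0.33, -1], [0, 0, 0, 0, -0.005, -0.385, -1], [0, 0, 0, 0, -0.005, -0.385, -1], [0, 0, 0, 0, -0.005, -0.385, 1], [0, 0, 0, 0, -0.005, -0.385, 1], [0, 0, 0, 0, -0.005, -0.385, 1], [0, 0, 0, 0, -0.005, -0.385, 1], [0, 0, 0, 0, -0.005, -0.385, 1]],
  ],
  newtons=25,
)

```text
time_s: 3.28
eef_pos: [0.4547, 0.1138, 0.0058]
orientation: [3.14, 0.001, 2.771]
wrist_force: [0.4, 1.1, 8.2]
gripper_width: 0.0598
grasp_force: 25.0
```

Emit:
jog_arm(
  plan=[
    [[0, 0, 0, 0, 0, 0.1, 1], [0, 0, 0, 0, 0, 0.3, 1], [0, 0, 0.13, 0.15, 0.8, 0.35, 1], [0, 0, 0.13, 0.15, 0.83, 0.35, 1], [0, 0, 0.13, 0.15, 0.83, 0.35, 1], [0, 0, 0.13, 0.15, 0.83, 0.35, 1], [0, 0, 0.13, 0.15, 0.83, 0.35, 1], [0, 0, 0.13, 0.15, 0.83, 0.35, 1], [0, 0, 0.13, 0.15, 0.83, 0.35, 1]],
  ],
)

```text
time_s: 4.4
eef_pos: [0.4989, 0.3603, 0.11]
orientation: [-3.14, -0.001, 2.964]
wrist_force: [-0.5, -0.4, -3.8]
gripper_width: 0.0599
grasp_force: 25.0
```

Run:
```python
from h import *
row([.499,.3635,.012],Rtool(80.3)); s=env.sense(); print(s['eef_pos'],s['gripper_width'])
```

```text
row [ 0.001 -0.001  0.006] [ 0.     0.011 -0.327] t 4.4
[0.49892018 0.36028934 0.1099971 ] 0.059897935371106444
```

Emit:
jog_arm(
  plan=[
    [[0, 0, 0, 0, 0.008, -0.18, 1], [0, 0, 0, 0, 0.008, -0.28, 1], [0, 0, 0, 0, 0.008, -0.315, 1], [0, 0, 0, 0, 0.008, -0.328, 1], [0, 0, 0, 0, 0.008, -0.33, 1], [0, 0, 0, 0, 0.008, -0.33, 1], [0, 0, 0, 0, 0.008, -0.33, -0.6], [0, 0, 0, 0, 0.008, -0.33, -0.6], [0, 0, 0, 0, 0.008, -0.33, -0.6]],
  ],
)

```text
time_s: 5.52
eef_pos: [0.4993, 0.365, 0.0116]
orientation: [3.141, 0.0, 2.966]
wrist_force: [-0.0, -0.5, -0.1]
gripper_width: 0.0742
grasp_force: 0.0
```

Emit:
jog_arm(
  plan=[
    [[0, 0, 0, 0, 0, 0.1, -0.6], [0, 0, 0, 0, 0, 0.35, -0.6], [0, 0, 0, 0, -0.7, 0.5, -1], [0, 0, 0.16, -0.08, -1, 0.5, -1], [0, 0, 0.16, -0.15, -1, 0.5, -1], [0, 0, 0.16, -0.15, -1, 0.5, -1], [0, 0, 0.16, -0.15, -1, 0.5, -1], [0, 0, 0.16, -0.15, -1, 0.5, -1]],
  ],
)

```text
time_s: 6.52
eef_pos: [0.4531, 0.0602, 0.1621]
orientation: [-3.14, 0.0, -3.085]
wrist_force: [0.6, 1.3, -0.2]
gripper_width: 0.0927
grasp_force: 0.0
```

Run:
```python
from h import *
row([.448,-.1122,.10],Rtool(85.6)); s=env.sense(); print(s['eef_pos'],s['gripper_width'])
a=save('top','t1.png')
```

```text
row [ 0.001  0.    -0.089] [-0.017 -0.575 -0.207] t 6.53
[0.45310116 0.06019032 0.16213484] 0.09273867821943589
```

Emit:
jog_arm(
  plan=[
    [[0, 0, -0.089, -0.017, -0.572, 0, -1], [0, 0, -0.089, -0.017, -0.572, 0, -1], [0, 0, -0.089, -0.017, -0.572, 0, -1], [0, 0, -0.089, -0.017, -0.572, -0.2, -1], [0, 0, -0.089, -0.017, -0.572, -0.38, -1], [0, 0, -0.089, -0.017, -0.572, -0.48, -1], [0, 0, -0.089, -0.017, -0.572, -0.52, -1], [0, 0, -0.089, -0.017, -0.572, -0.52, -1], [0, 0, -0.089, -0.017, -0.572, -0.52, 1], [0, 0, -0.089, -0.017, -0.572, -0.52, 1], [0, 0, -0.089, -0.017, -0.572, -0.52, 1], [0, 0, -0.089, -0.017, -0.572, -0.52, 1]],
  ],
)

```text
time_s: 8.07
eef_pos: [0.4494, -0.1072, 0.0059]
orientation: [-3.141, 0.001, 3.072]
wrist_force: [-0.2, -2.1, 8.2]
gripper_width: 0.0598
grasp_force: 25.0
```

Run:
```python
from h import *
s=env.sense(); print(s['eef_pos'],s['gripper_width'],s['grasp_force'],s['q'].round(2))
c=np.array([.6413,-.0396,.045]); yaw=15.9; 
for side in(-1,1):
  yd=yaw+90; y=np.array([np.cos(np.radians(yd)),np.sin(np.radians(yd)),0]); Z=np.array([0,0,1.])
  # side=-1: gripper comes from -y ; broad face on +y
  u1=(-side*y+Z)/2**.5; u2=(side*y+Z)/2**.5
  for t in(45,-45):
    R=Rtool(yd,t)
    if np.dot(R.as_matrix()[:,2],-u2)>.99:
      tcp=c+30e-3*u1+u2*6e-3; print('side',side,'tilt',t,tcp.round(4)); row(tcp,R); row(tcp+Z*.08,R)
row([.6413,-.0396,.22],Rtool(105.9))
b=cv2.imread('pics/t1.png')[170:300,80:280]; cv2.imwrite('pics/t1c.png',cv2.resize(b,None,fx=3,fy=3))
```

```text
[ 0.44937222 -0.10721002  0.00587248] 0.05982870824854278 25.00138431787491 [ 0.12  0.68 -0.01  2.35  0.08  0.11  1.53]
side -1 tilt 45 [ 0.6367 -0.0233  0.0705]
row [0.523 0.055 0.22 ] [0.624 0.28  0.215] t 8.07
row [0.523 0.055 0.22 ] [0.624 0.28  0.482] t 8.07
side 1 tilt -45 [ 0.6459 -0.0559  0.0705]
row [-0.523 -0.054  0.219] [0.655 0.171 0.215] t 8.07
row [-0.523 -0.054  0.219] [0.655 0.171 0.482] t 8.07
row [0.    0.001 0.232] [0.64  0.225 0.714] t 8.07
```

View pics/t1c.png

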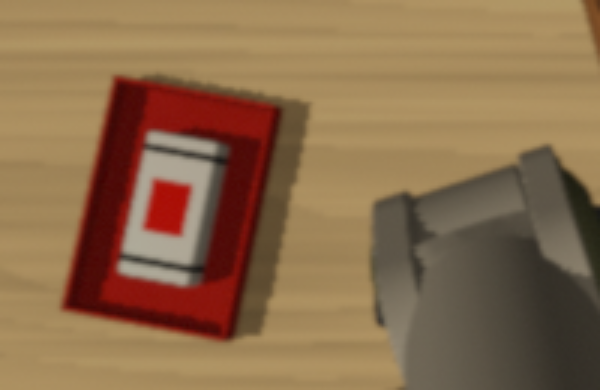

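The red mould lies flat in the tray at (165,210) in the crop. Next I'll lift the green one and turn it over the V rest.

Emit:
jog_arm(
  plan=[
    [[0, 0, 0, 0, 0, 0.1, 1], [0, 0, 0, 0, 0, 0.3, 1], [0, 0, 0.05, 0.1, 0, 0.5, 1], [0, 0, 0.1, 0.3, 0.1, 0.7, 1], [0, 0, 0.23, 0.5, 0.2, 0.7, 1], [0, 0, 0.23, 0.64, 0.24, 0.7, 1], [0, 0, 0.23, 0.64, 0.24, 0.7, 1], [0.13, 0.013, 0.23, 0.64, 0.24, 0.7, 1], [0.26, 0.027, 0.225, 0.63, 0.26, 0.7, 1], [0.39, 0.04, 0.222, 0.625, 0.28, 0.7, 1], [0.523, 0.055, 0.22, 0.624, 0.295, 0.7, 1], [0.523, 0.055, 0.22, 0.624, 0.295, 0.7, 1]],
  ],
)

```text
time_s: 9.57
eef_pos: [0.635, -0.022, 0.2119]
orientation: [2.355, -0.005, -2.868]
wrist_force: [-0.4, 1.0, -2.7]
gripper_width: 0.0598
grasp_force: 25.0
```

Run:
```python
from h import *
s=env.sense(); print(s['eef_pos'],s['gripper_width'],s['grasp_force'],s['q'].round(2))
row([.6367,-.0233,.0705],Rtool(105.9,45))
```

```text
[ 0.63500904 -0.02200704  0.21189799] 0.05982399739752758 24.999386072158813 [ 0.55  0.77 -0.48  1.61 -0.41  1.2   2.2 ]
row [-0.    -0.004  0.002] [ 0.006 -0.004 -0.471] t 9.57
```

Emit:
jog_arm(
  plan=[
    [[0, -0.004, 0.002, 0.006, -0.004, -0.15, 1], [0, -0.004, 0.002, 0.006, -0.004, -0.3, 1], [0, -0.004, 0.002, 0.006, -0.004, -0.4, 1], [0, -0.004, 0.002, 0.006, -0.004, -0.44, 1], [0, -0.004, 0.002, 0.006, -0.004, -0.45, 1], [0, -0.004, 0.002, 0.006, -0.004, -0.45, 1]],
  ],
)

```text
time_s: 10.32
eef_pos: [0.6386, -0.0192, 0.0816]
orientation: [2.36, 0.007, -2.859]
wrist_force: [-0.1, 0.4, -1.9]
gripper_width: 0.0597
grasp_force: 25.0
```

Run:
```python
from h import *
s=env.sense(); print(s['eef_pos'],s['orientation'],s['wrist_force'])
row([.6367,-.0233,.0705],Rtool(105.9,45))
R=Ro.from_euler('xyz',s['orientation']).as_matrix()
# mould outline implied: tool x,y,z ; mould -z face 6mm beyond TCP
c=s['eef_pos']+R[:,2]*6e-3
b=[]
for cam in('side','top'):
  im=save(cam,cam+'2.png')[:,:,::-1].copy()
  P=[c+sx*.06*R[:,0]+sy*.03*R[:,1]-sz*.036*R[:,2] for sz in(0,1) for sx,sy in((1,1),(-1,1),(-1,-1),(1,-1))]
  q=w2px(cam,P).round(2)
  a=np.radians(15.9);X=np.array([np.cos(a),np.sin(a),0]);Y=np.array([-np.sin(a),np.cos(a),0]);o=np.array([.6413,-.0396,0])
  V=[o+sx*.051*X+np.array([0,0,z])+y*Y for sx in(1,-1) for y,z in((-.0368,.0818),(0,.045),(.0368,.0818))]
  B=[o+sx*.06*X+sy*.05*Y+[0,0,.012] for sx,sy in((1,1),(-1,1),(-1,-1),(1,-1))]
  v=w2px(cam,V);bb=w2px(cam,B); k=bb.mean(0).astype(int); x0,y0=k[0]-50,k[1]-70
  cr=cv2.resize(im[y0:y0+130,x0:x0+100],None,fx=4,fy=4,interpolation=cv2.INTER_CUBIC)
  f=lambda p:((p-[x0,y0]+.5)*4).round().astype(int)
  cv2.polylines(cr,[f(q[:4])],True,(255,0,255),1);cv2.polylines(cr,[f(q[4:])],True,(255,255,0),1)
  cv2.polylines(cr,[f(v[:3])],False,(0,255,255),1);cv2.polylines(cr,[f(v[3:])],False,(0,255,255),1);cv2.polylines(cr,[f(bb)],True,(0,0,255),1)
  b.append(cr)
cv2.imwrite('pics/o2.png',np.hstack(b))
```

```text
[ 0.63856876 -0.0192234   0.08156123] [ 2.35959876  0.00717085 -2.85927015] [-0.08847604  0.43611768 -1.9454144 ]
row [ 0.001  0.005 -0.003] [-0.006 -0.014 -0.037] t 10.32
```

View pics/o2.png

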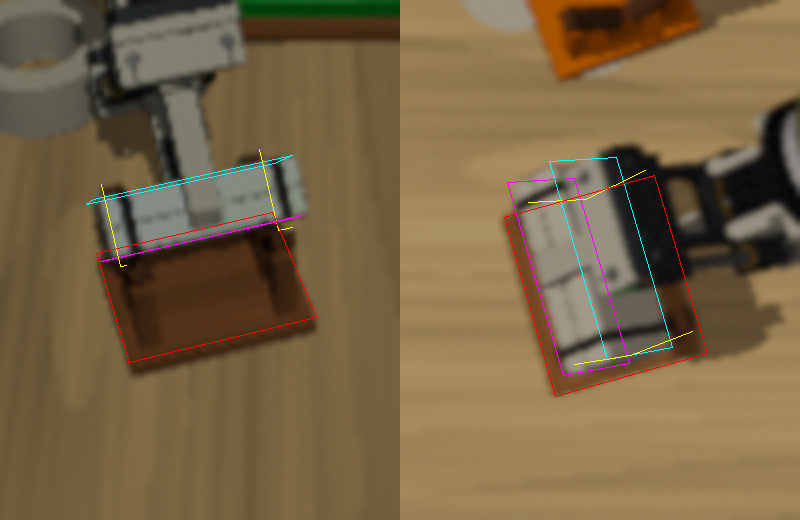

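Emit:
jog_arm(
  plan=[
    [[0, 0, 0, 0, 0, 0, 1], [0, 0, 0, 0, 0, 0, 1]],
  ],
)

```text
time_s: 10.68
eef_pos: [0.6382, -0.0196, 0.0807]
orientation: [2.359, 0.006, -2.86]
wrist_force: [-0.3, -0.9, -2.0]
gripper_width: 0.0596
grasp_force: 25.0
```

Run:
```python
from h import *
s=env.sense(); print(s['eef_pos'],s['orientation'],s['wrist_force'])
row([.6367,-.0233,.0705],Rtool(105.9,45))
```

```text
[ 0.6381842  -0.01961312  0.08071212] [ 2.35865818  0.00625486 -2.8599189 ] [-0.28906362 -0.88286443 -2.01721887]
row [ 0.     0.004 -0.003] [-0.005 -0.012 -0.034] t 10.68
```

Emit:
jog_arm(
  plan=[
    [[0, 0, 0, -0.003, -0.008, -0.01, 1], [0, 0.002, -0.002, -0.005, -0.012, -0.02, 1], [0, 0.004, -0.003, -0.005, -0.012, -0.03, 1], [0, 0.004, -0.003, -0.005, -0.012, -0.03, 1], [0, 0.004, -0.003, -0.005, -0.012, -0.03, 1]],
  ],
)

```text
time_s: 11.3
eef_pos: [0.6362, -0.0216, 0.072]
orientation: [2.354, 0.0, -2.863]
wrist_force: [-2.2, 5.2, 3.3]
gripper_width: 0.0597
grasp_force: 25.0
```

Run:
```python
from h import *
s=env.sense(); print(s['eef_pos'],s['orientation'],s['wrist_force'],s['wrist_torque'])
row([.6367,-.0233,.0705],Rtool(105.9,45))
```

```text
[ 0.63620521 -0.02160489  0.07198442] [ 2.35443954e+00  1.71963560e-04 -2.86273082e+00] [-2.22492588  5.19205535  3.30311439] [ 0.64975654 -0.03075573  0.19029035]
row [-0.001 -0.    -0.001] [ 0.002 -0.006 -0.005] t 11.3
```

Emit:
jog_arm(
  plan=[
    [[0, 0, 0, 0, 0.003, -0.004, 1], [0, 0, 0, 0, 0.003, -0.004, 1], [0, 0, 0, 0, 0.003, -0.004, -0.6], [0, 0, 0, 0, 0.003, -0.004, -0.6], [0, 0, 0, 0, 0.003, -0.004, -0.6], [0, 0, 0, 0, 0.003, -0.004, -0.6], [0, 0, 0, 0, 0.003, -0.004, -0.6]],
  ],
)

```text
time_s: 12.18
eef_pos: [0.6366, -0.0223, 0.07]
orientation: [2.357, 0.0, -2.864]
wrist_force: [0.5, -0.7, -0.2]
gripper_width: 0.0741
grasp_force: 0.0
```

Emit:
jog_arm(
  plan=[
    [[0, 0, 0, 0.015, -0.05, 0.053, -0.6], [0, 0, 0, 0.04, -0.14, 0.145, -0.6], [0, 0, 0, 0.058, -0.204, 0.212, -0.6], [0, 0, 0, 0.058, -0.204, 0.4, -0.6], [0, 0, 0, 0.058, -0.204, 0.5, -0.6], [0, 0, 0, 0.058, -0.204, 0.5, -0.6]],
  ],
)

```text
time_s: 12.92
eef_pos: [0.655, -0.0834, 0.2228]
orientation: [2.359, 0.004, -2.864]
wrist_force: [0.4, -0.0, -0.2]
gripper_width: 0.0745
grasp_force: 0.0
```

Run:
```python
from h import *
s=env.sense(); print(s['eef_pos'],s['orientation'],s['q'].round(2))
b=[]
for cam in('side','top'):
  im=save(cam,cam+'3.png')[:,:,::-1].copy()
  a=np.radians(15.9);X=np.array([np.cos(a),np.sin(a),0]);Y=np.array([-np.sin(a),np.cos(a),0]);o=np.array([.6413,-.0396,.045])
  Z=np.array([0,0,1.]); u1=(Y+Z)/2**.5;u2=(Z-Y)/2**.5
  P=[o+sx*.06*X+p*.06*u1+r*.036*u2 for r in(0,1) for sx,p in((1,0),(1,1),(-1,1),(-1,0))]
  q=w2px(cam,P); k=q.mean(0).astype(int); x0,y0=k[0]-50,k[1]-65
  cr=cv2.resize(im[y0:y0+130,x0:x0+100],None,fx=4,fy=4,interpolation=cv2.INTER_CUBIC)
  f=lambda p:((p-[x0,y0]+.5)*4).round().astype(int)
  cv2.polylines(cr,[f(q[:4])],True,(255,0,255),1);cv2.polylines(cr,[f(q[4:])],True,(255,255,0),1)
  b.append(cr)
cv2.imwrite('pics/o3.png',np.hstack(b))
Rn=Rtool(105.9,-45); print('regrasp')
tcp=o+18e-3*u2+26e-3*u1; print(tcp)
row(tcp+.09*u1,Rn); row(tcp,Rn)
```

```text
[ 0.6549861  -0.08342651  0.22279119] [ 2.35916244  0.00387386 -2.86433069] [ 0.59  0.8  -0.45  1.5  -0.38  1.31  2.22]
regrasp
[ 0.63975025 -0.03415957  0.0761127 ]
row [-1.007 -0.287  0.   ] [-0.104  0.368 -0.267] t 13.03
row [-1.007 -0.287  0.   ] [-0.046  0.164 -0.479] t 13.03
```

View pics/o3.png

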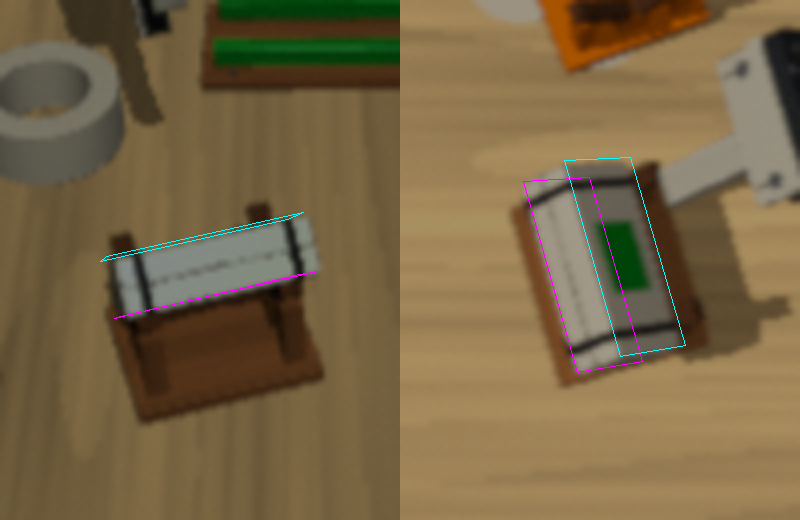

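The green mould lies fully in the V, tag towards -y, at (625,265) in the right half of the picture. I'll swing round to take it across its thickness.

Emit:
jog_arm(
  plan=[
    [[-0.12, -0.034, 0, -0.03, 0.1, 0.09, -0.6], [-0.24, -0.068, 0, -0.06, 0.2, 0.14, -0.6], [-0.36, -0.103, 0, -0.08, 0.3, 0.14, -0.6], [-0.48, -0.137, 0, -0.1, 0.368, 0.14, -0.6], [-0.6, -0.171, 0, -0.104, 0.42, 0.14, -0.6], [-0.72, -0.205, 0, -0.104, 0.42, 0.1, -0.6], [-0.84, -0.24, 0, -0.11, 0.4, 0, -0.6], [-0.98, -0.279, 0, -0.11, 0.39, -0.1, -0.6], [-0.98, -0.279, 0, -0.104, 0.368, -0.2, -0.6], [-0.98, -0.279, 0, -0.104, 0.368, -0.2, -0.6], [-0.98, -0.279, 0, -0.104, 0.368, -0.2, -0.6]],
  ],
)

```text
time_s: 14.4
eef_pos: [0.6229, 0.0262, 0.1607]
orientation: [-2.398, -0.0, -2.865]
wrist_force: [0.9, 0.4, 0.6]
gripper_width: 0.0742
grasp_force: 0.0
```

```bash
cat > r.py <<'E'
from h import *
s=env.sense(); print(s['eef_pos'],s['orientation'],s['q'].round(2))
a=np.radians(15.9);X=np.array([np.cos(a),np.sin(a),0]);Y=np.array([-np.sin(a),np.cos(a),0]);o=np.array([.6413,-.0396,.045])-.003*X
Z=np.array([0,0,1.]); u1=(Y+Z)/2**.5;u2=(Z-Y)/2**.5
Rn=Rtool(105.9,-45)
tcp=o+18e-3*u2+26e-3*u1
row(tcp+.07*u1,Rn); row(tcp,Rn)
E
python3 r.py
```

```text
[0.62287524 0.02617303 0.16066   ] [-2.39821890e+00 -2.90106730e-04 -2.86549634e+00] [-0.62  0.66  0.17  1.99  0.85  0.88  0.68]
row [-0.027 -0.008  0.001] [ 0.001 -0.045 -0.117] t 14.4
row [-0.027 -0.008  0.001] [ 0.047 -0.204 -0.282] t 14.4
```

Emit:
jog_arm(
  plan=[
    [[-0.027, -0.008, 0, 0.001, -0.045, -0.117, -0.6], [-0.027, -0.008, 0, 0.001, -0.045, -0.117, -0.6], [-0.027, -0.008, 0, 0.001, -0.045, -0.117, -0.6]],
  ],
)

```text
time_s: 14.78
eef_pos: [0.6237, 0.0131, 0.1267]
orientation: [-2.357, 0.002, -2.866]
wrist_force: [-0.1, 0.4, 0.2]
gripper_width: 0.0739
grasp_force: 0.0
```

```bash
python3 r.py
```

```text
[0.62370781 0.01312607 0.12672137] [-2.35692332e+00  2.20404624e-03 -2.86551529e+00] [-0.64  0.73  0.2   2.01  0.92  0.84  0.59]
row [-0.001  0.001  0.001] [-0.001 -0.002 -0.004] t 14.78
row [-0.001  0.001  0.001] [ 0.044 -0.16  -0.169] t 14.78
```

Emit:
jog_arm(
  plan=[
    [[0, 0, 0, 0.015, -0.055, -0.058, -0.6], [0, 0, 0, 0.03, -0.11, -0.116, -0.6], [0, 0, 0, 0.044, -0.16, -0.169, -0.6], [0, 0, 0, 0.044, -0.16, -0.169, -0.6], [0, 0, 0, 0.044, -0.16, -0.169, -0.6]],
  ],
)

```text
time_s: 15.4
eef_pos: [0.6366, -0.0339, 0.0749]
orientation: [-2.356, 0.001, -2.864]
wrist_force: [0.1, -0.1, 0.6]
gripper_width: 0.0744
grasp_force: 0.0
```

```bash
python3 r.py; python3 -c "
from h import *
print(env.sense()['wrist_force'])"
```

```text
[ 0.6365502  -0.03391776  0.07485901] [-2.35647202e+00  1.31892453e-03 -2.86405065e+00] [-0.59  0.82  0.25  2.04  1.03  0.71  0.5 ]
row [-0.     0.001 -0.   ] [-0.044  0.155  0.169] t 15.4
row [-0.     0.001 -0.   ] [ 0.001 -0.004  0.004] t 15.4
[ 0.06990637 -0.05122867  0.61527583]
```

Emit:
jog_arm(
  plan=[
    [[0, 0, 0, 0, -0.004, 0.004, 1], [0, 0, 0, 0, -0.004, 0.004, 1], [0, 0, 0, 0, -0.004, 0.004, 1], [0, 0, 0, 0, -0.004, 0.004, 1], [0, 0, 0, 0, -0.004, 0.004, 1], [0, 0, 0, 0, -0.004, 0.004, 1]],
  ],
  newtons=30,
)

```text
time_s: 16.15
eef_pos: [0.6363, -0.0352, 0.0753]
orientation: [-2.357, 0.001, -2.864]
wrist_force: [-1.1, 2.9, -0.5]
gripper_width: 0.0356
grasp_force: 30.0
```

Run:
```python
from h import *
s=env.sense(); print(s['eef_pos'],s['orientation'],s['wrist_force'],s['gripper_width'],s['grasp_force'])
row([.64,-.04,.22],Rtool(105.9)); row([.562,-.3463,.16],Rtool(88.2));
```

```text
[ 0.63626196 -0.03515351  0.0752807 ] [-2.35666041e+00  5.59243102e-04 -2.86366644e+00] [-1.14415588  2.85184215 -0.54754911] 0.035637991655626845 29.999746084213257
row [ 0.503  0.144 -0.   ] [ 0.012 -0.016  0.482] t 16.15
row [ 0.521  0.065 -0.195] [-0.248 -1.037  0.282] t 16.15
```

Emit:
jog_arm(
  plan=[
    [[0, 0, 0, 0, 0.02, 0.06, 1], [0, 0, 0, 0, 0.02, 0.2, 1], [0, 0, 0, 0, 0.02, 0.4, 1], [0.12, 0.034, 0, 0, 0, 0.5, 1], [0.24, 0.068, 0, 0, 0, 0.5, 1], [0.36, 0.1, 0, 0, -0.1, 0.5, 1], [0.503, 0.144, 0, -0.05, -0.2, 0.5, 1], [0.503, 0.144, 0, -0.1, -0.4, 0.5, 1], [0.51, 0.1, -0.1, -0.15, -0.6, 0.5, 1], [0.521, 0.065, -0.195, -0.23, -0.8, 0.5, 1], [0.521, 0.065, -0.195, -0.248, -0.99, 0.5, 1], [0.521, 0.065, -0.195, -0.248, -0.99, 0.5, 1]],
  ],
)

```text
time_s: 17.65
eef_pos: [0.5584, -0.3396, 0.2249]
orientation: [-3.138, -0.003, 3.101]
wrist_force: [-0.7, 1.2, -2.2]
gripper_width: 0.0358
grasp_force: 30.0
```

Emit:
jog_arm(
  plan=[
    [[0, 0, 0, 0, -0.04, 0, 1], [0, 0, 0, 0, -0.04, -0.1, 1], [0, 0, 0, 0, -0.04, -0.2, 1], [0, 0, 0, 0, -0.04, -0.2, 1], [0, 0, 0, 0, -0.04, -0.2, 1]],
  ],
)

```text
time_s: 18.27
eef_pos: [0.5626, -0.3443, 0.1664]
orientation: [-3.14, 0.0, 3.112]
wrist_force: [0.6, -0.8, -2.5]
gripper_width: 0.0359
grasp_force: 30.0
```

Run:
```python
from h import *
s=env.sense(); print(s['eef_pos'],s['orientation'],s['wrist_force'],s['gripper_width'],s['q'].round(2))
row([.562,-.3463,.05],Rtool(88.2))
m=eyes.camera_model('wrist'); im=save('wrist','w4.png')[:,:,::-1].copy()
a=np.radians(-1.8);X=np.array([np.cos(a),np.sin(a),0]);Y=np.array([-np.sin(a),np.cos(a),0]);o=np.array([.562,-.3463,.03])
b=cv2.resize(im,None,fx=1.4,fy=1.4,interpolation=cv2.INTER_CUBIC)
for y in(-.036,-.022,.022,.036):
  q=w2px('wrist',[o+X*.085+Y*y,o-X*.085+Y*y],m)*1.4; cv2.polylines(b,[q.round().astype(int)],False,(255,0,255),1)
cv2.imwrite('pics/w4o.png',b[:588])
```

```text
[ 0.56259635 -0.34428745  0.16640498] [-3.14035408e+00  2.95743992e-04  3.11156199e+00] [ 0.61963015 -0.80823181 -2.50619696] 0.035898479110415625 [ 0.52  0.58 -0.09  1.8   0.07  0.77  1.93]
row [ 0.001  0.    -0.001] [-0.002 -0.007 -0.388] t 18.27
```

View pics/w4o.png

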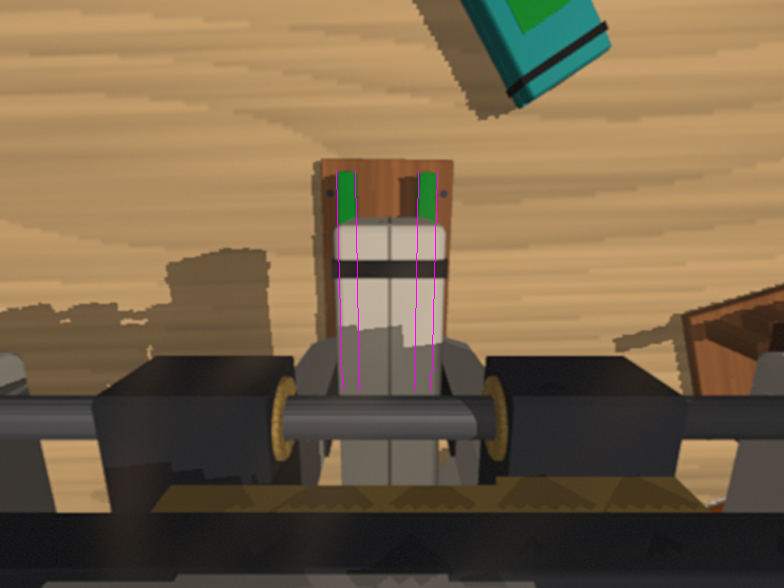

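The wrist view shows the rails at columns 338–355 and 417–436, matching the overlay to 1 px, and the mould's seam at column 390. I'll lower it.

Emit:
jog_arm(
  plan=[
    [[0, 0, 0, -0.002, -0.007, -0.15, 1], [0, 0, 0, -0.002, -0.007, -0.26, 1], [0, 0, 0, -0.002, -0.007, -0.32, 1], [0, 0, 0, -0.002, -0.007, -0.32, 1], [0, 0, 0, -0.002, -0.007, -0.32, 1]],
  ],
)

```text
time_s: 18.95
eef_pos: [0.5622, -0.3472, 0.071]
orientation: [-3.14, 0.002, 3.11]
wrist_force: [0.4, -0.2, -2.9]
gripper_width: 0.0359
grasp_force: 30.0
```

Run:
```python
from h import *
s=env.sense(); print(s['eef_pos'],s['orientation'],s['wrist_force'])
row([.562,-.3463,.039],Rtool(88.2))
```

```text
[ 0.56217922 -0.34720712  0.07097128] [-3.13957573e+00  1.55053741e-03  3.11049421e+00] [ 0.42384694 -0.22732869 -2.90956501]
row [ 0.001  0.001 -0.   ] [-0.001  0.003 -0.107] t 18.95
```

Emit:
jog_arm(
  plan=[
    [[0, 0, 0, 0, 0.003, -0.03, 1], [0, 0, 0, 0, 0.003, -0.06, 1], [0, 0, 0, 0, 0.003, -0.08, 1], [0, 0, 0, 0, 0.003, -0.095, 1], [0, 0, 0, 0, 0.003, -0.095, 1], [0, 0, 0, 0, 0.003, -0.095, 1]],
  ],
)

```text
time_s: 19.7
eef_pos: [0.5613, -0.3459, 0.0411]
orientation: [-3.14, -0.0, 3.11]
wrist_force: [0.2, 0.1, -2.1]
gripper_width: 0.0356
grasp_force: 30.0
```

Run:
```python
from h import *
s=env.sense(); print(s['eef_pos'],s['orientation'],s['wrist_force'],s['wrist_torque'])
row([.562,-.3463,.039],Rtool(88.2))
```

```text
[ 0.56130068 -0.3459386   0.0410845 ] [-3.1404746e+00 -2.6155132e-04  3.1103849e+00] [ 0.22511255  0.11117851 -2.12223726] [-0.00775597 -0.0529485  -0.01498057]
row [ 0.001 -0.    -0.   ] [ 0.002 -0.001 -0.007] t 19.7
```

Free of contact so far; the last few millimetres now.

Emit:
jog_arm(
  plan=[
    [[0, 0, 0, 0, 0, -0.005, 1], [0, 0, 0, 0, 0, -0.01, 1], [0, 0, 0, 0, 0, -0.01, 1], [0, 0, 0, 0, 0, -0.01, 1]],
  ],
)

```text
time_s: 20.2
eef_pos: [0.5612, -0.3459, 0.038]
orientation: [-3.141, -0.0, 3.11]
wrist_force: [0.1, 0.3, -1.0]
gripper_width: 0.0358
grasp_force: 30.0
```

Emit:
jog_arm(
  plan=[
    [[0, 0, 0, 0, 0, -0.004, 1], [0, 0, 0, 0, 0, -0.004, 1]],
  ],
)

```text
time_s: 20.45
eef_pos: [0.5612, -0.3458, 0.0367]
orientation: [-3.141, -0.0, 3.11]
wrist_force: [0.4, -0.5, -1.6]
gripper_width: 0.0358
grasp_force: 30.0
```

Emit:
jog_arm(
  plan=[
    [[0, 0, 0, 0, 0, -0.004, 1], [0, 0, 0, 0, 0, -0.004, 1], [0, 0, 0, 0, 0, -0.006, 1], [0, 0, 0, 0, 0, -0.006, 1]],
  ],
)

```text
time_s: 20.95
eef_pos: [0.5613, -0.3459, 0.0353]
orientation: [-3.14, -0.0, 3.11]
wrist_force: [-0.6, 1.0, 2.1]
gripper_width: 0.0362
grasp_force: 30.0
```

Contact felt (z force from -2 to +2 N). I'll release and rise.

Emit:
jog_arm(
  plan=[
    [[0, 0, 0, 0, 0, 0, -0.5], [0, 0, 0, 0, 0, 0, -0.5], [0, 0, 0, 0, 0, 0, -0.5], [0, 0, 0, 0, 0, 0, -0.5], [0, 0, 0, 0, 0, 0.1, -0.5], [0, 0, 0, 0, 0, 0.25, -0.5], [0, 0, 0, 0, 0, 0.5, -0.5], [0, 0, 0, -0.2, 0, 0.7, -0.5], [0, 0, 0, -0.4, 0.3, 0.7, -0.5], [0, 0, 0, -0.4, 0.5, 0.7, -0.5], [0, 0, 0, -0.4, 0.5, 0.7, -0.5]],
  ],
)

```text
time_s: 22.32
eef_pos: [0.44, -0.1941, 0.2457]
orientation: [-3.14, 0.0, 3.11]
wrist_force: [1.7, 0.8, 0.1]
gripper_width: 0.0696
grasp_force: 0.0
```

Run:
```python
from h import *
b=[]
a=np.radians(-1.8);X=np.array([np.cos(a),np.sin(a),0]);Y=np.array([-np.sin(a),np.cos(a),0]);o=np.array([.562,-.3463,.012])
for cam in('side','top'):
  im=save(cam,cam+'5.png')[:,:,::-1].copy()
  q=w2px(cam,[o+sx*.06*X+sy*.018*Y+[0,0,h] for h in(.06,.0) for sx,sy in((1,1),(-1,1),(-1,-1),(1,-1))]); k=q.mean(0).astype(int); x0,y0=k[0]-50,k[1]-60
  cr=cv2.resize(im[y0:y0+120,x0:x0+100],None,fx=4,fy=4,interpolation=cv2.INTER_CUBIC)
  cv2.polylines(cr,[((q[:4]-[x0,y0]+.5)*4).round().astype(int)],True,(255,0,255),1); b.append(cr)
cv2.imwrite('pics/o5.png',np.hstack(b))
```

```text
(no output)
```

View pics/o5.png

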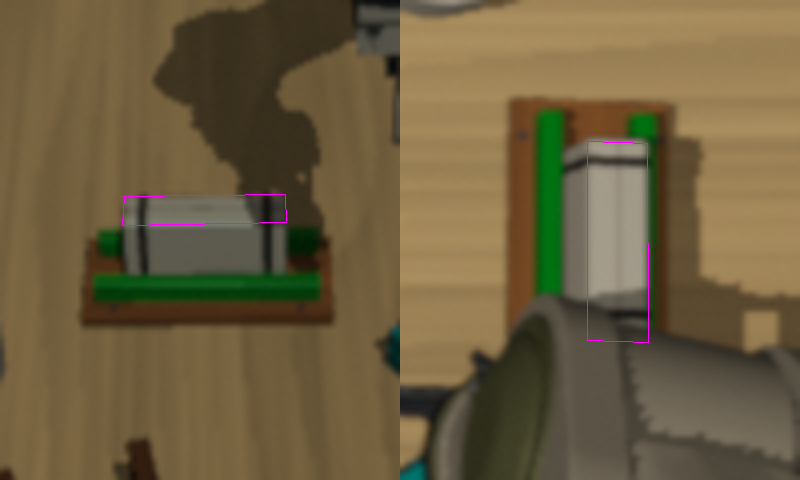

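The green mould stands upright in the groove: its top outline at (123,195)–(286,225) on the side view and (588,142)–(648,342) on the top view matches the target to about 1 px. It lies within the rails, so I'll hand the job in.

Emit:
jog_arm(
  plan=[
    [[0, 0, 0, 0, 0, 0, -0.5], [0, 0, 0, 0, 0, 0, -0.5]],
  ],
)

```text
time_s: 22.68
eef_pos: [0.4417, -0.197, 0.2449]
orientation: [-3.14, -0.0, 3.109]
wrist_force: [0.3, -1.0, -0.3]
gripper_width: 0.0697
grasp_force: 0.0
```

```bash
python3 -c "
from cell import workorder
print(workorder.job_done())"
```

```text
the job is handed in; nothing more can be done
None
```

I handed the job in at about 23 s, with the red mould flat in the tray and the green one, re-gripped via the V rest, standing on edge between the rails; the hand-in gave no verdict.

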